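# Put the knocked-over card terminal back in its charging dock

### The job

The card terminal has been knocked onto its side in front of its grey charging dock and its paper flap has sprung open. Without picking it up, push it over so that it stands on its feet again, swing the paper flap fully shut, and push the terminal paper end first into the dock until it is fully home against the contacts. Leave the bell, the carton, the stapler and the cup of sticks where they stand.

Things in the scene. Friction and masses are not known exactly. Their poses are not given: they have to be found in the camera images.
- terminal_mid (a point): Loose dark card terminal, 0.36 kg, 170x68 mm underside, friction 0.5-0.7. This is its middle, 30 mm above its flat underside. Own axes: x to the paper end, z out of the keypad side. 23 mm high at the keypad end, rising straight to 61 mm at x=+55, 55 mm at the paper end. Weight centre at x=+12, 8 mm below this point. It starts lying on one 170 mm side: its z level (to the right), underside to the left
- flap_hinge (a point): Middle of the paper flap's hinge line, along the terminal's own y at its paper end: 86 mm toward x and 33.5 mm toward z from terminal_mid. The flap is a plate 60 mm wide, 3 mm thick, reaching 28 mm from the hinge toward the keypad end when shut; its outside is then 66 mm above the terminal's underside
- terminal_paper_flap (a joint): Angle of the paper flap, rad: 0 shut (lying flush on the terminal), 1.57 fully open (standing straight out of the keypad side). It has no spring or latch and stays where it is left; its hinge is heavily damped (0.05 N m s/rad), so a quick push shoves the terminal along instead
- dock_home (a point): Where terminal_mid is, with the same axes, when the terminal is fully home. The grey dock is screwed to the counter: two side arms 26 mm high, 72 mm apart, open at the floor and toward its -x, straight from x=+85 mm (a back stop 40 mm high, 34 mm thick) to x=+48, then flared outward to about 97 mm apart at x=+10
- bell: Loose counter bell, 76 mm wide, 59 mm high, left of the work; leave it alone. Origin under its centre
- carton_blue: Loose blue open carton of bars, 100x120x64 mm, left of the work; leave it alone. Origin under its centre
- stapler: Loose red stapler, 34x131x45 mm, right of the work; leave it alone. Origin under its centre
- stick_cup: Loose clear cup of purple candy sticks, 79x76 mm, 135 mm high, right of the work; leave it alone. Origin at its underside

How it is judged:
By the outcome, as a careful person would: the job done as asked, in the order asked, and still so for the second after the job is handed in, with the robot touching nothing.
It also fails if it takes over 72 s, if anything falls off the work surface, if the arm or the gripper's body presses on something with over 40 N, if the wrist force passes 120 N, or if a joint passes its speed limit or range.

### The arm

A 7-joint arm with a two-finger parallel gripper is mounted at the origin on a cart in front of the work surface, level with it; the furniture and walls round the work are solid. World frame = base frame: x ahead of the robot, y to its left, z up, the work surface at z = 0. Lengths are in m, angles in rad, forces in N, time in s.
With the tool pointing down it reaches from about 0.35 to 0.9 m from the base axis. Payload 19.9 kg.
Tool frame: the origin (TCP) lies on the mounting face of the last link; the fingertips stand 173 mm ahead of it and the grasp point (between the pads) lies 155 mm ahead of it (arm.pinch_z is the distance from the TCP to the grasp point, in m); y points along the fingers, x is the direction in which the jaws open and shut, and the axes are right-handed (so a half turn about y gives the same grasp; the last joint's range is limited). The gripper opens to 85 mm and grips with 20 to 120 N. Pads are 22 mm wide; open, the fingers measure 114 mm over their backs; the gripper's body (76 mm by 85 mm) begins 54 mm behind the grasp point. The pads swing forward as they close: fully open they stand 13 mm farther back than shut.
Start: joints at [-1.385, 0.417, -0.01, 1.614, 0.005, 1.111, -0.053], TCP at [0.141, 0.609, 0.405] pointing down, gripper open.
Joint ranges: [-2.81, 2.81], [-0.39, 2.02], [-1.27, 1.25], [0.06, 2.57], [-1.19, 4.33], [0.19, 2], [-2.82, 2.82]. Speed limits (rad/s): [1.89, 1.89, 2.39, 2.39, 3.01, 3.01, 3.01].

### API

Orientations are given as a rotation vector (axis times angle).
In Python, from rig import arm, imaging, workorder, spotter gives the robot as it stands. The module is installed in compiled form; this text tells all that it offers.
- The arm moves only by the tool drive_tool, never from a script. Its argument "plan" is a list of rows, each a list of 3 entries, a list of its own where there are three numbers: the opening, from -1 (shut) to 1 (fully open), so that 0 is half open, then the shift along the world's x, y, z in mm, then the turn, a rotation vector about the world's x, y, z in degrees. In form: [[claw, [tx, ty, tz], [wx, wy, wz]], ...]. A call has exactly 8 rows; each row shifts and turns the commanded pose from where the row before left it; what a row does not reach is not made up. A row lasts 1/12 s, in which the tool goes at most 41.7 mm and 7.16 degrees, less where a joint would pass 70% of its speed; a pose out of reach is approached as far as the arm can. A call is refused whole if a number of a shift passes 41.7 or a number of a turn 7.16, either way. A call with a gripper value outside its range is refused whole. The fingers move at their own pace and stop on an object; "force" is the grip in N (left out, the last holds). Time passes only in rows, so rows that do not move let the fingers close, or fill a call up. It gives the time, the measured TCP pose, the force and the opening at its end, in the units of the state.
- arm.get_obs(): the state, without advancing time (a new reading comes with each control period).
- imaging.camera(name): name is "side" or "top"; returns (picture, depth): 400x640x3 uint8, blue, green, red; 400x640 float32, m along the optical axis (not along the pixel's ray), 0 where there is no reading.
- imaging.calibration(name): a dict with "mtx" (3x3 intrinsics, pixels), "xyz" and "rotation" of the camera in the world. Camera axes: x right, y down, z forward; pixel columns grow to the right and rows downward; lengths in m; the calibration is good to about 2 mm. A picture is of the moment at which its call begins. calibration takes no time and is no camera call.
- workorder.finish_job(): hands the job in, once; it reports no verdict.
Trained networks look in the newest picture that a camera, given by its name, has taken for a name from the list of things; names that differ only in an ending like _2 or _b are one class to them, and where a whole thing is asked for, a point or a joint stands for the part that bears it (a point fixed in the world has none). Each returns a list of dicts, best first, with "confidence" (0 to 1); they miss things now and then, are a little off and sometimes report something else, mostly with a low value. They report only what shows in the picture. A call takes as long as a camera call.
- spotter.spot_in(camera, query): "rect" ([left, top, right, bottom] in pixels, round what is visible of it).
The state is a dict: "t": time; "joint_pos": joint angles; "qvel": joint speeds; "tau": joint torques, N m; "tcp_pos": TCP position; "eef_rot": TCP orientation; "wrist_force": force on the tool from outside, world axes, zero at the start; "moment": the same for the moment, N m; "opening": finger opening in m.
Only numpy, scipy, OpenCV 4.12 (cv2) and the standard library are available. Lean on these libraries where they do the work, as an engineer would, in place of code of your own. Each camera call takes 0.05 s, during which the arm holds its last target.

## Working session

There is one attempt and no reset: what is moved stays moved. The work goes in short steps, Python scripts to look and compute and a tool call to move; the robot and the scene stay as the last step left them, time stands still between calls to the robot, and variables do not carry over. Pictures are saved under pics/ and viewed, and the job is handed in when it is done.

Besides the shell and the picture viewer there is one more tool, called after "Emit:" as name([rows], argument=value, ...), one row to a line, values as JSON. drive_tool: Moves the arm, as the interface text tells. Its arguments: {"type":"object","properties":{"plan":{"type":"array"},"force":{"type":"number"}},"required":["plan"]}

```bash
mkdir -p pics; cat > h.py <<'E'
from rig import arm, imaging, workorder, spotter
import numpy as np, cv2
from scipy.spatial.transform import Rotation as R
def cal(n):
    c=imaging.calibration(n); r=np.array(c["rotation"],float)
    M=r if r.shape==(3,3) else R.from_rotvec(r).as_matrix()
    return np.array(c["mtx"]),np.array(c["xyz"]),M
def pts(n,d):
    K,t,M=cal(n); v,u=np.mgrid[0:d.shape[0],0:d.shape[1]]
    p=np.stack([(u-K[0,2])/K[0,0]*d,(v-K[1,2])/K[1,1]*d,d],-1)
    w=p@M.T+t; w[d==0]=np.nan; return w
def proj(n,P):
    K,t,M=cal(n); c=(np.atleast_2d(P)-t)@M; q=c@K.T; return q[:,:2]/q[:,2:]
E
python3 - <<'E'
from h import *
for n in("top","side"):
    im,d=imaging.camera(n); cv2.imwrite(f"pics/{n}0.png",im); np.save(f"{n}0.npy",d)
    c=imaging.calibration(n); print(n,c)
    for q in("terminal_mid","flap_hinge","dock_home","bell","carton_blue","stapler","stick_cup"):
        try: print(q,[(np.round(x["rect"]),round(x["confidence"],2)) for x in spotter.spot_in(n,q)[:2]])
        except Exception as e: print(q,e)
print(arm.get_obs())
E
```

```text
top {'mtx': array([[410.04731984,   0.        , 319.27937666],
       [  0.        , 410.04731984, 193.41136989],
       [  0.        ,   0.        ,   1.        ]]), 'xyz': array([ 0.33024392, -0.14933449,  1.17461521]), 'rotation': array([-2.1135777 ,  2.15845199, -0.20860698])}
terminal_mid [(array([325., 161., 362., 224.]), 0.71)]
flap_hinge [(array([326., 160., 364., 226.]), 0.58)]
dock_home [(array([299., 122., 341., 156.]), 0.96)]
bell [(array([222., 241., 248., 268.]), 0.57)]
carton_blue [(array([207., 182., 250., 217.]), 0.87)]
stapler [(array([380., 224., 397., 270.]), 0.79)]
stick_cup [(array([355., 164., 361., 170.]), 0.65), (array([408., 162., 437., 190.]), 0.6)]
side {'mtx': array([[498.73100298,   0.        , 318.63998399],
       [  0.        , 498.73100298, 208.80838516],
       [  0.        ,   0.        ,   1.        ]]), 'xyz': array([ 0.22012391, -1.34192546,  0.78215443]), 'rotation': array([-2.10264448,  0.24762607, -0.17284914])}
terminal_mid [(array([293., 209., 359., 241.]), 0.96), (array([275., 161., 315., 193.]), 0.19)]
flap_hinge [(array([291., 208., 355.
[... 268 characters left out ...]
2), (array([276., 158., 315., 191.]), 0.46)]
{'t': 0.8, 'joint_pos': array([-1.38450537,  0.41736013, -0.01032521,  1.61361276,  0.00474382,
        1.1107013 , -0.05299257]), 'qvel': array([-0.00084843,  0.00109585,  0.00037597, -0.0004762 , -0.00104139,
       -0.00094076,  0.00166495]), 'tau': array([-1.09150955e-03, -8.64134216e+01,  6.77305162e-01, -4.35218632e+01,
        1.91553868e-02,  1.53852114e-03, -9.53662084e-05]), 'tcp_pos': array([0.14112118, 0.60884508, 0.40467951]), 'eef_rot': array([-1.30844112, -1.03982113,  1.03982088]), 'wrist_force': array([ 0.86544945, -0.64921883, -0.09313849]), 'moment': array([-0.0570636 ,  0.03220262,  0.00848554]), 'opening': 0.08546328266206234}
```

```bash
python3 - <<'E'
from h import *
a=cv2.imread("pics/top0.png")[100:290,190:450]; cv2.imwrite("pics/top0z.png",cv2.resize(a,None,fx=3,fy=3,interpolation=cv2.INTER_CUBIC))
a=cv2.imread("pics/side0.png")[140:300,220:420]; cv2.imwrite("pics/side0z.png",cv2.resize(a,None,fx=3.7,fy=3.7,interpolation=cv2.INTER_CUBIC))
print(R.from_rotvec(arm.get_obs()["eef_rot"]).as_matrix().round(3), arm.pinch_z)
d=np.load("top0.npy"); w=pts("top",d)
np.set_printoptions(linewidth=250)
print((w[112:232:3,296:372:3,2]*1000).round(0))
E
```

```text
[[ 0.226  0.    -0.974]
 [ 0.974 -0.     0.226]
 [-0.    -1.    -0.   ]] 0.1547
[[-1.  3. -3. ... -1. -2. -5.]
 [-1. -1.  0. ...  1. -3. -2.]
 [-3.  1. -3. ... -7.  1.  1.]
 ...
 [ 2. -3. -2. ...  3.  1.  2.]
 [ 1.  3.  0. ...  2.  3.  0.]
 [-2. -2.  0. ...  0. -1. -2.]]
```

View pics/top0z.png

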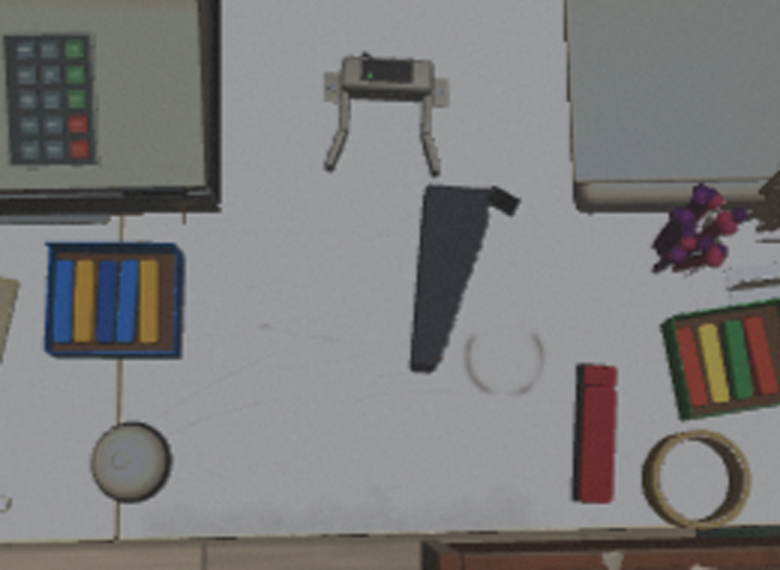

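View pics/side0z.png

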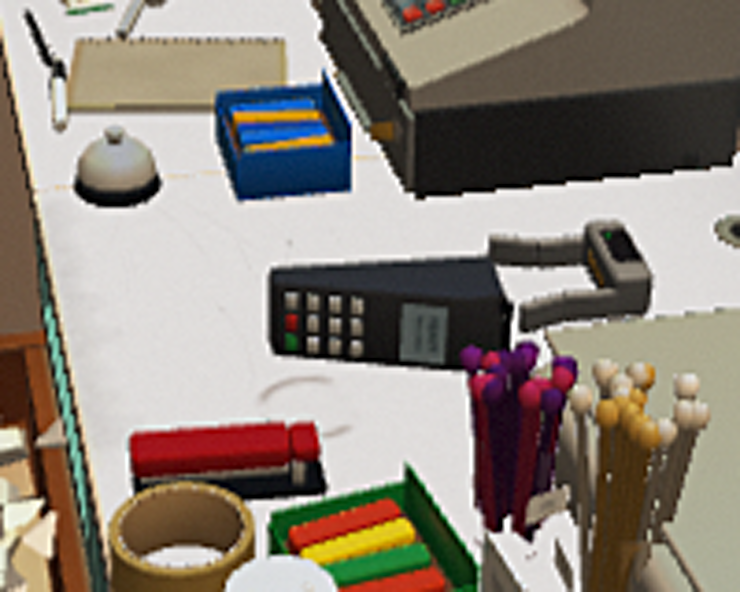

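View pics/side0.png

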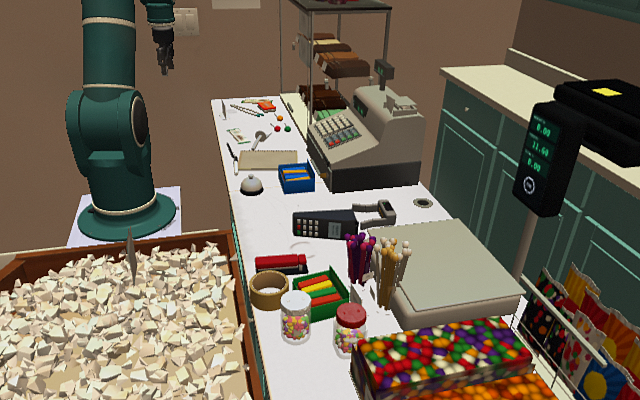

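View pics/top0.png

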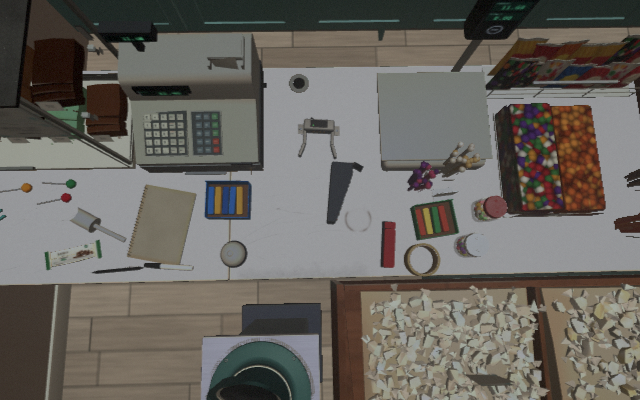

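```bash
cat >> h.py <<'E'
def onplane(n,uv,z):
    K,t,M=cal(n); uv=np.atleast_2d(uv).astype(float)
    r=np.c_[(uv[:,0]-K[0,2])/K[0,0],(uv[:,1]-K[1,2])/K[1,1],np.ones(len(uv))]@M.T
    return t+r*((z-t[2])/r[:,2])[:,None]
E
python3 - <<'E'
from h import *
np.set_printoptions(suppress=True)
d=np.load("top0.npy"); w=pts("top",d); im=cv2.imread("pics/top0.png")
g=im.max(2)
m=np.zeros_like(g); m[155:230,322:368]=(g[155:230,322:368]<95)
n,l,s,c=cv2.connectedComponentsWithStats(m); print(s[1:6])
k=1+np.argmax(s[1:,4]); m=(l==k).astype(np.uint8)
cn=max(cv2.findContours(m,0,cv2.CHAIN_APPROX_NONE)[0],key=cv2.contourArea)
ap=cv2.approxPolyDP(cn,2.0,True)[:,0]; print(ap.tolist())
zz=w[...,2][m>0]; print("z",np.nanpercentile(zz,[5,25,50,75,95]))
print((onplane("top",ap,0.068)*1000).round(0))
# dock
for (a,b,c2,d2) in [(120,160,295,345)]:
    sub=w[a:b,c2:d2]; msk=sub[...,2]>0.015
    p=sub[msk]*1000
    hi=p[p[:,2]>33]; lo=p[(p[:,2]<32)]
    print("back stop",np.percentile(hi,[2,50,98],axis=0).round(0)); print("arms",np.percentile(lo,[2,98],axis=0).round(0))
    q=p[(p[:,2]<33)]
    for x0 in range(500,800,8):
        s=q[(q[:,0]>=x0)&(q[:,0]<x0+8)]
        if len(s): print(x0,len(s),np.sort(s[:,1]).round(0).tolist()[:4],np.sort(s[:,1]).round(0).tolist()[-4:])
E
```

```text
[[ 333  155    3    4    8]
 [ 327  162   36   62 1103]]
[[359, 164], [332, 162], [327, 223], [334, 223], [352, 169], [360, 171], [362, 166]]
z [0.03540976 0.06482072 0.0666867  0.06823291 0.07030822]
[[ 610. -283.   68.]
 [ 617. -208.   68.]
 [ 447. -190.   68.]
 [ 447. -209.   68.]
 [ 596. -263.   68.]
 [ 590. -285.   68.]
 [ 604. -291.   68.]]
back stop [[ 721. -218.   34.]
 [ 736. -176.   39.]
 [ 751. -131.   43.]]
arms [[ 646. -220.   16.]
 [ 726. -115.   31.]]
636 1 [-219.0] [-219.0]
644 11 [-223.0, -222.0, -222.0, -219.0] [-217.0, -217.0, -118.0, -115.0]
652 19 [-223.0, -220.0, -220.0, -220.0] [-118.0, -115.0, -115.0, -112.0]
660 18 [-220.0, -217.0, -217.0, -214.0] [-118.0, -118.0, -115.0, -115.0]
668 18 [-218.0, -217.0, -214.0, -214.0] [-121.0, -121.0, -121.0, -118.0]
676 20 [-215.0, -215.0, -215.0, -212.0] [-127.0, -124.0, -124.0, -121.0]
684 17 [-215.0, -215.0, -215.0, -212.0] [-130.0, -127.0, -127.0, -124.0]
692 16 [-215.0, -215.0, -212.0, -212.0] [-130.0, -127.0, -127.0, -127.0]
700 14 [-215.0, -215.0, -215.0, -212.0] [-131.0, -130.0, -128.0, -128.0]
708 19 [-216.0, -215.0, -215.0, -213.0] [-131.0, -128.0, -128.0, -128.0]
716 55 [-216.0, -216.0, -215.0, -213.0] [-131.0, -131.0, -131.0, -128.0]
724 16 [-219.0, -163.0, -160.0, -154.0] [-137.0, -134.0, -131.0, -131.0]
740 2 [-143.0, -131.0] [-143.0, -131.0]
```

```bash
python3 - <<'E'
from h import *
im=cv2.imread("pics/top0.png")
# rectify crops of plane z=26: 1mm/px*?, world x up, y left
def rect(n,z,x0,x1,y0,y1,s,f,img):
    xs=np.arange(x1,x0,-1/s); ys=np.arange(y1,y0,-1/s)
    X,Y=np.meshgrid(xs,ys,indexing="ij")
    uv=proj(n,np.c_[X.ravel(),Y.ravel(),np.full(X.size,z)]/np.array([1000,1000,1])).reshape(X.shape+(2,)).astype(np.float32)
    o=cv2.remap(img,uv[...,0],uv[...,1],cv2.INTER_CUBIC)
    for g in range(int(x0),int(x1),10):
        cv2.line(o,(0,int((x1-g)*s)),(6 if g%50 else 20,int((x1-g)*s)),(0,0,255),1)
    for g in range(int(y0),int(y1),10):
        cv2.line(o,(int((y1-g)*s),0),(int((y1-g)*s),6 if g%50 else 20),(0,0,255),1)
    cv2.imwrite(f,o)
rect("top",0.026,620,770,-250,-90,4,"pics/dock26.png",im)
rect("top",0.068,430,640,-310,-170,3,"pics/term68.png",im)
E
```

```text
(no output)
```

View pics/dock26.png

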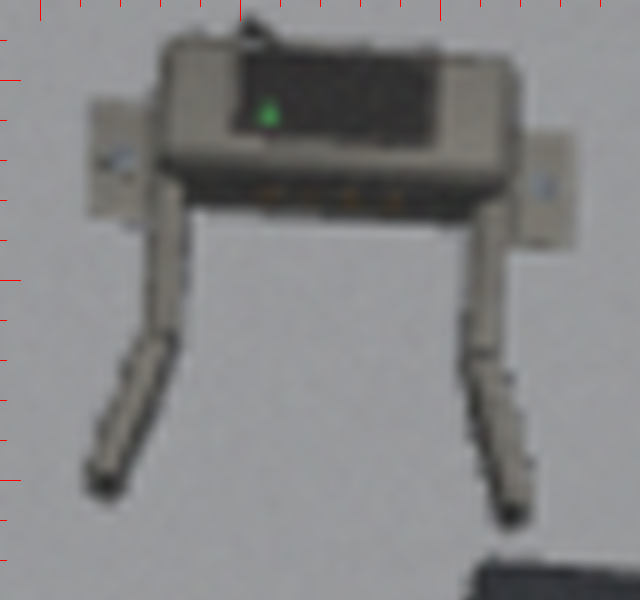

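View pics/term68.png

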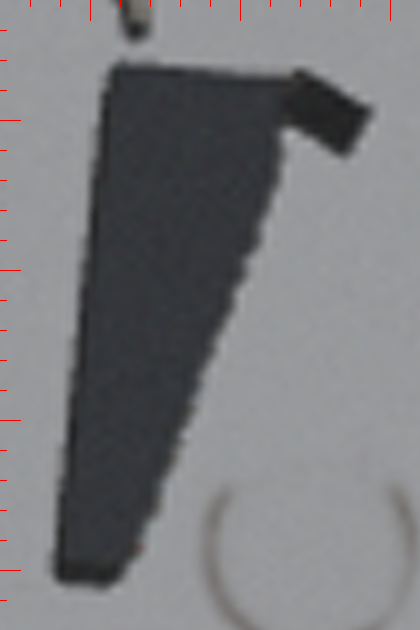

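Emit:
drive_tool([
  [-1, [25, -30, 0], [0, 0, 1]],
  [-1, [25, -30, 0], [0, 0, 1]],
  [-1, [25, -30, 0], [0, 0, 1]],
  [-1, [25, -30, 0], [0, 0, 1]],
  [-1, [25, -30, 0], [0, 0, 1]],
  [-1, [25, -30, 0], [0, 0, 1]],
  [-1, [25, -30, 0], [0, 0, 1]],
  [-1, [25, -30, 0], [0, 0, 1]],
], force=30)

```text
t: 1.47
tcp_pos: [0.342, 0.3671, 0.4049]
eef_rot: [-1.249, -1.145, 1.144]
wrist_force: [0.8, 0.2, -0.4]
opening: -0.0002
```

Emit:
drive_tool([
  [-1, [16, -38, 0], [0, 0, 0]],
  [-1, [16, -38, 0], [0, 0, 0]],
  [-1, [16, -38, 0], [0, 0, 0]],
  [-1, [16, -38, 0], [0, 0, 0]],
  [-1, [16, -38, 0], [0, 0, 0]],
  [-1, [16, -38, 0], [0, 0, 0]],
  [-1, [16, -38, 0], [0, 0, 0]],
  [-1, [16, -38, 0], [0, 0, 0]],
])

```text
t: 2.13
tcp_pos: [0.4694, 0.0628, 0.4051]
eef_rot: [-1.25, -1.145, 1.143]
wrist_force: [0.5, 1.6, 0.3]
opening: 0.0002
```

Emit:
drive_tool([
  [-1, [10, -40, 0], [0, 0, 0]],
  [-1, [10, -40, 0], [0, 0, 0]],
  [-1, [10, -40, 0], [0, 0, 0]],
  [-1, [10, -40, 0], [0, 0, 0]],
  [-1, [10, -40, 0], [0, 0, 0]],
  [-1, [10, -40, 0], [0, 0, 0]],
  [-1, [10, -40, 0], [0, 0, 0]],
  [-1, [5, -40, 0], [0, 0, 0]],
])

```text
t: 2.8
tcp_pos: [0.5448, -0.2569, 0.4046]
eef_rot: [-1.25, -1.145, 1.145]
wrist_force: [0.6, 0.3, -0.5]
opening: 0.0002
```

Emit:
drive_tool([
  [-1, [-2, -22, 0], [0, 0, 0]],
  [-1, [0, -22, 0], [0, 0, 0]],
  [-1, [0, 0, -25], [0, 0, 0]],
  [-1, [0, 0, -25], [0, 0, 0]],
  [-1, [0, 0, -25], [0, 0, 0]],
  [-1, [0, 0, -25], [0, 0, 0]],
  [-1, [0, 0, -25], [0, 0, 0]],
  [-1, [0, 0, -25], [0, 0, 0]],
])

```text
t: 3.47
tcp_pos: [0.5421, -0.299, 0.2535]
eef_rot: [-1.25, -1.144, 1.144]
wrist_force: [0.3, -0.1, 0.4]
opening: -0.0003
```

```bash
cat > look.py <<'E'
import sys
from h import *
n=sys.argv[1]; tag=sys.argv[2]; a,b,c,d=map(int,sys.argv[3:7]); f=float(sys.argv[7])
im,dd=imaging.camera(n); cv2.imwrite(f"pics/{tag}_full.png",im); np.save(f"{tag}.npy",dd)
cv2.imwrite(f"pics/{tag}.png",cv2.resize(im[a:b,c:d],None,fx=f,fy=f,interpolation=cv2.INTER_CUBIC))
E
python3 look.py side s1 150 270 260 420 4.8
```

```text
(no output)
```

View pics/s1.png

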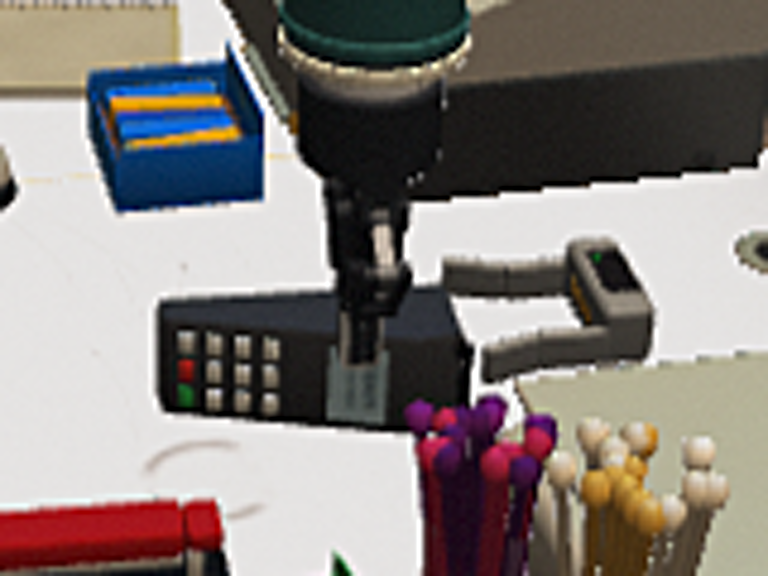

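```bash
python3 - <<'E'
from h import *
for z in(.06,.07,.08,.09,.1): print(z,proj("side",[[.542,-.299,z]]))
w=pts("side",np.load("s1.npy"))
p=w[205:228,325:345].reshape(-1,3); p=p[(p[:,1]<-.27)&(p[:,2]>.07)]; print(np.nanpercentile(p,[1,10,50,90,99],axis=0).round(3)); 
E
```

```text
0.06 [[333.53913755 230.80703871]]
0.07 [[333.68896621 227.61242866]]
0.08 [[333.83998626 224.39241598]]
0.09 [[333.99221198 221.14669646]]
0.1 [[334.14565785 217.87496101]]
[[ 0.525 -0.363  0.079]
 [ 0.527 -0.36   0.092]
 [ 0.535 -0.318  0.132]
 [ 0.547 -0.305  0.169]
 [ 0.552 -0.291  0.174]]
```

Emit:
drive_tool([
  [-1, [0, 0, -20], [0, 0, 0]],
  [-1, [0, 10, 0], [0, 0, 0]],
  [-1, [0, 10, 0], [0, 0, 0]],
  [-1, [0, 5, 0], [0, 0, 0]],
  [-1, [0, 4, 0], [0, 0, 0]],
  [-1, [0, 4, 0], [0, 0, 0]],
  [-1, [0, 4, 0], [0, 0, 0]],
  [-1, [0, 4, 0], [0, 0, 0]],
])

```text
t: 4.18
tcp_pos: [0.5422, -0.2578, 0.2352]
eef_rot: [-1.25, -1.144, 1.144]
wrist_force: [-0.4, 0.5, 0.6]
opening: 0.0002
```

Emit:
drive_tool([
  [-1, [0, 4, 0], [0, 0, 0]],
  [-1, [0, 4, 0], [0, 0, 0]],
  [-1, [0, 4, 0], [0, 0, 0]],
  [-1, [0, 4, 0], [0, 0, 0]],
  [-1, [0, 3, 0], [0, 0, 0]],
  [-1, [0, 3, 0], [0, 0, 0]],
  [-1, [0, 0, 0], [0, 0, 0]],
  [-1, [0, 0, 0], [0, 0, 0]],
])

```text
t: 4.85
tcp_pos: [0.5422, -0.236, 0.2347]
eef_rot: [-1.25, -1.144, 1.144]
wrist_force: [0.8, -2.0, 2.6]
opening: -0.0001
```

```bash
python3 look.py side s2 150 270 260 420 4.8
```

```text
(no output)
```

View pics/s2.png

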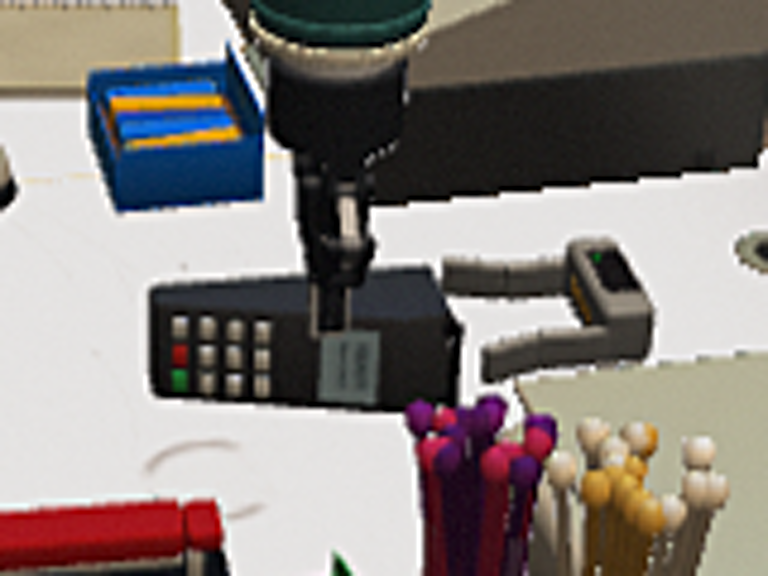

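```bash
python3 - <<'E'
from h import *
w=pts("side",np.load("s2.npy"))*1000
im=cv2.imread("pics/s2_full.png")
# columns of terminal: zoomed col 230-300 -> px 308..322
p=w[205:238,300:318].reshape(-1,3); p=p[p[:,2]>6]
c=(p[:,0]//10)
for k in np.unique(c):
    q=p[c==k]; q=q[np.argsort(q[:,2])]
    if len(q)>8: print(k*10,len(q),q[::4,1:].round(0).tolist())
E
```

```text
470.0 72 [[-204.0, 7.0], [-206.0, 12.0], [-207.0, 16.0], [-207.0, 19.0], [-207.0, 22.0], [-204.0, 27.0], [-206.0, 32.0], [-213.0, 36.0], [-211.0, 41.0], [-208.0, 43.0], [-206.0, 48.0], [-207.0, 52.0], [-204.0, 56.0], [-205.0, 61.0], [-203.0, 62.0], [-212.0, 65.0], [-200.0, 67.0], [-197.0, 68.0]]
480.0 95 [[-210.0, 6.0], [-210.0, 10.0], [-212.0, 14.0], [-218.0, 18.0], [-216.0, 20.0], [-210.0, 23.0], [-215.0, 29.0], [-213.0, 31.0], [-206.0, 34.0], [-208.0, 38.0], [-208.0, 41.0], [-208.0, 44.0], [-209.0, 49.0], [-208.0, 51.0], [-207.0, 54.0], [-205.0, 57.0], [-207.0, 60.0], [-211.0, 63.0], [-204.0, 65.0], [-180.0, 66.0], [-180.0, 67.0], [-187.0, 68.0], [-208.0, 68.0], [-194.0, 69.0]]
490.0 92 [[-212.0, 6.0], [-215.0, 11.0], [-216.0, 16.0], [-216.0, 18.0], [-210.0, 22.0], [-210.0, 25.0], [-219.0, 31.0], [-217.0, 33.0], [-211.0, 36.0], [-214.0, 41.0], [-217.0, 42.0], [-212.0, 45.0], [-215.0, 51.0], [-216.0, 55.0], [-213.0, 57.0], [-214.0, 60.0], [-214.0, 63.0], [-210.0, 64.0], [-191.0, 65.0], [-215.0, 67.0], [-194.0, 68.0], [-190.0, 69.0], [-186.0, 69.0]]
500.0 95 [[-221.0, 10.0], [-220.0, 13.0], [-214.0, 16.0], [-215.0, 20.0], [-220.0, 23.0], [-219.0, 25.0], [-216.0, 31.0], [-221.0, 33.0], [-213.0, 36.0], [-222.0, 41.0], [-218.0, 42.0], [-214.0, 46.0], [-221.0, 50.0], [-214.0, 52.0], [-222.0, 56.0], [-214.0, 59.0], [-214.0, 62.0], [-219.0, 64.0], [-195.0, 67.0], [-207.0, 67.0], [-218.0, 67.0], [-207.0, 68.0], [-214.0, 69.0], [-205.0, 69.0]]
510.0 85 [[-222.0, 7.0], [-224.0, 11.0], [-214.0, 15.0], [-222.0, 20.0], [-220.0, 22.0], [-225.0, 25.0], [-221.0, 32.0], [-222.0, 37.0], [-220.0, 42.0], [-220.0, 45.0], [-220.0, 48.0], [-219.0, 54.0], [-219.0, 57.0], [-217.0, 60.0], [-214.0, 64.0], [-185.0, 66.0], [-214.0, 67.0], [-203.0, 67.0], [-205.0, 68.0], [-190.0, 69.0], [-197.0, 70.0], [-193.0, 71.0]]
```

Emit:
drive_tool([
  [-1, [0, -10, 0], [0, 0, 0]],
  [-1, [0, 0, -14], [0, 0, 0]],
  [-1, [0, 4, 0], [0, 0, 0]],
  [-1, [0, 2.5, 2.5], [0, 0, 0]],
  [-1, [0, 2.5, 3], [0, 0, 0]],
  [-1, [0, 2.5, 3], [0, 0, 0]],
  [-1, [0, 2.5, 3], [0, 0, 0]],
  [-1, [0, 3, 3], [0, 0, 0]],
])

```text
t: 5.57
tcp_pos: [0.5422, -0.2288, 0.2359]
eef_rot: [-1.25, -1.145, 1.144]
wrist_force: [-0.4, -0.8, 0.2]
opening: 0.0001
```

```bash
python3 look.py side s3 150 270 260 420 4.8
```

```text
(no output)
```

View pics/s3.png

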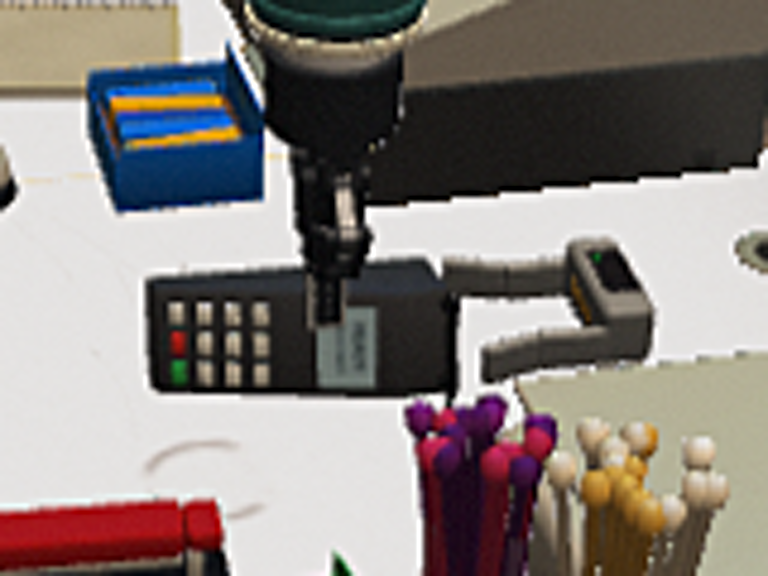

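Emit:
drive_tool([
  [-1, [0, 3, 2.5], [0, 0, 0]],
  [-1, [0, 3, 2.5], [0, 0, 0]],
  [-1, [0, 3.5, 2.2], [0, 0, 0]],
  [-1, [0, 3.5, 2], [0, 0, 0]],
  [-1, [0, 3.5, 1.7], [0, 0, 0]],
  [-1, [0, 3.5, 1.5], [0, 0, 0]],
  [-1, [0, 0, 0], [0, 0, 0]],
  [-1, [0, 0, 0], [0, 0, 0]],
])

```text
t: 6.28
tcp_pos: [0.5422, -0.2089, 0.2476]
eef_rot: [-1.25, -1.144, 1.144]
wrist_force: [-0.5, 0.2, 0.0]
opening: -0.0001
```

```bash
python3 look.py side s4 150 270 260 420 4.8
```

```text
(no output)
```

View pics/s4.png

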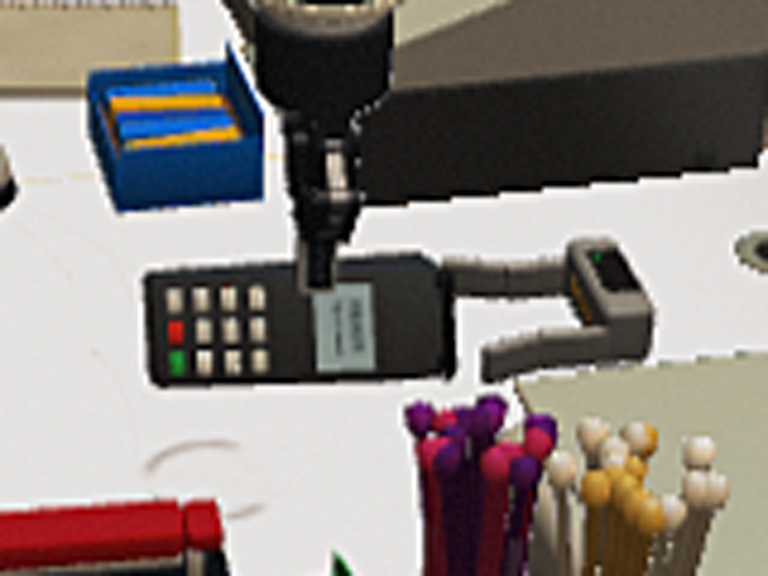

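Tipping well now, near balance. Continue mostly leftward.

Emit:
drive_tool([
  [-1, [0, 3.5, 1.2], [0, 0, 0]],
  [-1, [0, 3.5, 1], [0, 0, 0]],
  [-1, [0, 3.5, 1], [0, 0, 0]],
  [-1, [0, 4, 0.5], [0, 0, 0]],
  [-1, [0, 4, 0.5], [0, 0, 0]],
  [-1, [0, 0, 0], [0, 0, 0]],
  [-1, [0, 0, 0], [0, 0, 0]],
  [-1, [0, 0, 0], [0, 0, 0]],
])

```text
t: 7.0
tcp_pos: [0.5421, -0.1907, 0.2518]
eef_rot: [-1.25, -1.144, 1.144]
wrist_force: [0.6, -0.5, -0.1]
opening: -0.0003
```

```bash
python3 look.py side s5 150 270 260 420 4.8
```

```text
(no output)
```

View pics/s5.png

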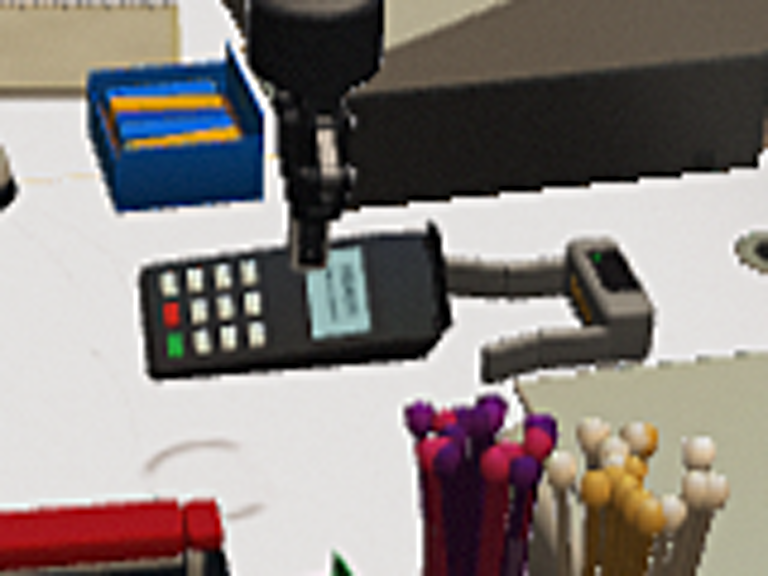

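```bash
python3 - <<'E'
from h import *
w=pts("side",np.load("s5.npy"))*1000
p=w[200:232,288:320].reshape(-1,3); p=p[(p[:,2]>6)&(p[:,0]>490)&(p[:,0]<505)]
q=p[np.argsort(p[:,1])]; print(q[::6,1:].round(0).tolist())
E
```

```text
[[-204.0, 31.0], [-201.0, 25.0], [-201.0, 22.0], [-199.0, 27.0], [-197.0, 37.0], [-196.0, 33.0], [-192.0, 40.0], [-191.0, 32.0], [-190.0, 42.0], [-189.0, 8.0], [-187.0, 6.0], [-185.0, 49.0], [-184.0, 45.0], [-180.0, 40.0], [-177.0, 41.0], [-174.0, 52.0], [-172.0, 60.0], [-171.0, 57.0], [-169.0, 66.0], [-166.0, 61.0], [-162.0, 68.0], [-160.0, 67.0], [-155.0, 67.0]]
```

Emit:
drive_tool([
  [-1, [0, 4, 0.5], [0, 0, 0]],
  [-1, [0, 4, 0.5], [0, 0, 0]],
  [-1, [0, 4, 0.5], [0, 0, 0]],
  [-1, [0, 4, 0], [0, 0, 0]],
  [-1, [0, 0, 0], [0, 0, 0]],
  [-1, [0, 0, 0], [0, 0, 0]],
  [-1, [0, 0, 0], [0, 0, 0]],
  [-1, [0, 0, 0], [0, 0, 0]],
])

```text
t: 7.72
tcp_pos: [0.5421, -0.1748, 0.2533]
eef_rot: [-1.25, -1.144, 1.144]
wrist_force: [-0.1, -0.9, 0.2]
opening: 0.0003
```

```bash
python3 look.py side s6 150 270 260 420 4.8
```

```text
(no output)
```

View pics/s6.png

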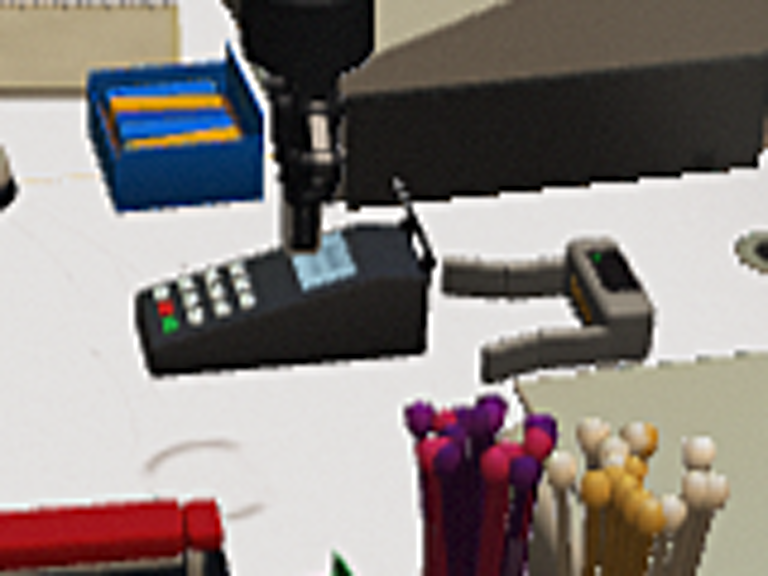

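Emit:
drive_tool([
  [-1, [0, 0, 25], [0, 0, 0]],
  [-1, [0, 0, 25], [0, 0, 0]],
  [-1, [15, 0, 20], [0, 0, 0]],
  [-1, [25, 0, 10], [0, 0, 0]],
  [-1, [30, 0, 0], [0, 0, 0]],
  [-1, [30, 0, 0], [0, 0, 0]],
  [-1, [20, 0, 0], [0, 0, 0]],
  [-1, [0, 0, 0], [0, 0, 0]],
])

```text
t: 8.43
tcp_pos: [0.665, -0.1739, 0.3326]
eef_rot: [-1.25, -1.146, 1.145]
wrist_force: [0.0, 0.1, -0.6]
opening: 0.0001
```

```bash
python3 look.py side s7 150 270 260 420 4.8;  python3 look.py top t7 110 260 270 420 4.8
```

```text
(no output)
```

View pics/s7.png

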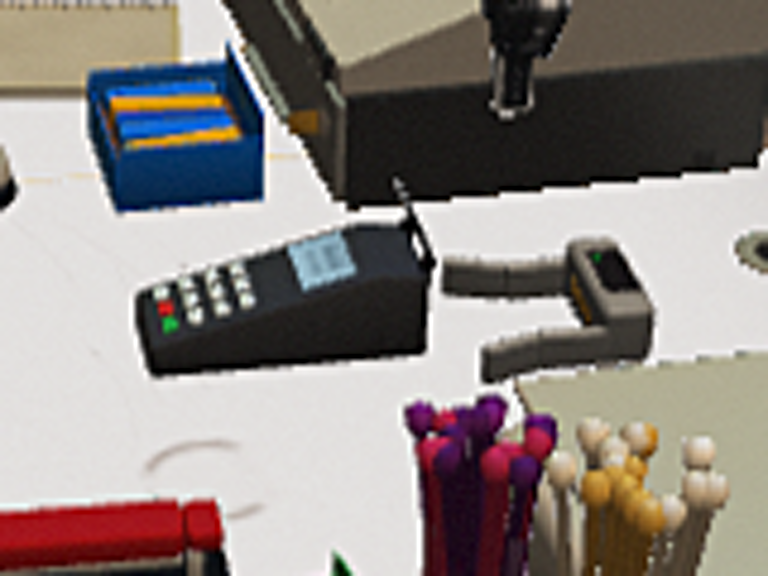

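View pics/t7.png

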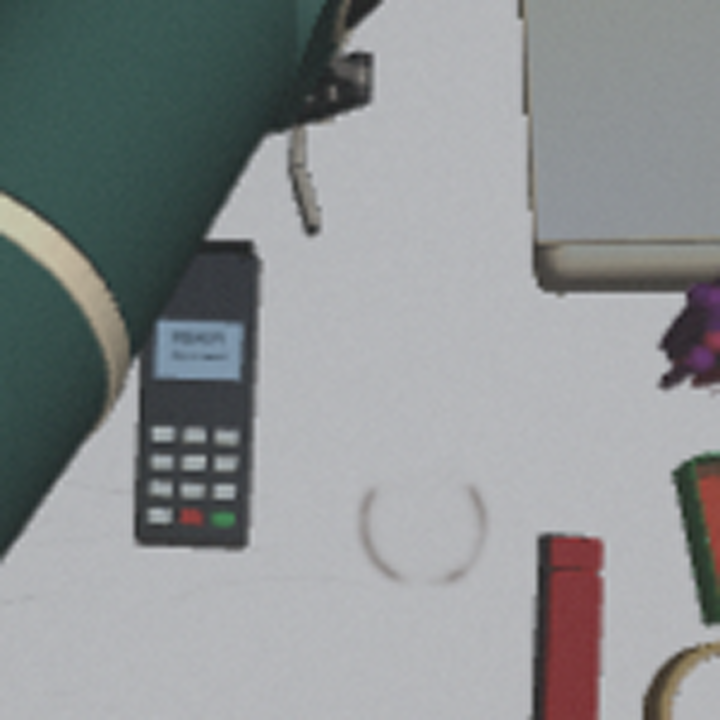

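```bash
python3 - <<'E'
from h import *
f=lambda x,y:(270+x/4.8,110+y/4.8)
for z,pp in((0,[(137,543),(246,549)]),(.023,[(140,535),(247,541)]),(.061,[(258,262)]),(.055,[(254,242)])):
    print(z,(onplane("top",[f(*p) for p in pp],z)*1000).round(1).tolist())
g=lambda x,y:(260+x/4.8,150+y/4.8)
print((onplane("side",[g(155,375),g(424,352)],0.0)*1000).round(1).tolist())
print("hinge right end/tip", (onplane("side",[g(432,262)],.0635)*1000).round(1).tolist())
E
```

```text
0 [[455.5, -110.4, 0.0], [450.5, -175.5, 0.0]]
0.023 [[457.7, -113.0, 23.0], [452.9, -175.7, 23.0]]
0.061 [[611.6, -185.0, 61.0]]
0.055 [[625.3, -183.2, 55.0]]
[[457.2, -174.2, 0.0], [621.5, -183.6, 0.0]]
hinge right end/tip [[622.7, -184.0, 63.5]]
```

```bash
python3 - <<'E'
from h import *
g=lambda x,y:(260+x/4.8,150+y/4.8)
for pt,y in(((400,180),-.121),((413,228),-.181),((404,180),-.121),((418,240),-.181),((432,262),-.181),((408,205),-.181)):
    K,t,M=cal("side"); u,v=g(*pt); r=M@np.array([(u-K[0,2])/K[0,0],(v-K[1,2])/K[1,1],1]); print(pt,((t+r*(y-t[1])/r[1])*1000).round(0))
w=pts("side",np.load("s7.npy"))*1000
p=w[184:206,338:352].reshape(-1,3); p=p[(p[:,2]>60)&(p[:,2]<110)&(p[:,0]<640)&(p[:,1]>-200)]; print(len(p)); print(p[np.argsort(p[:,2])].round(0)[::2].tolist())
E
python3 - <<'E'
import cv2
a=cv2.imread("pics/s7_full.png")[180:215,325:360]; cv2.imwrite("pics/s7f.png",cv2.resize(a,None,fx=16,fy=16,interpolation=cv2.INTER_CUBIC))
E
```

```text
(400, 180) [ 621. -121.   85.]
(413, 228) [ 611. -181.   86.]
(404, 180) [ 623. -121.   85.]
(418, 240) [ 614. -181.   78.]
(432, 262) [ 624. -181.   62.]
(408, 205) [ 607. -181.  102.]
84
[[606.0, -142.0, 60.0], [611.0, -125.0, 60.0], [617.0, -133.0, 60.0], [615.0, -132.0, 60.0], [602.0, -165.0, 60.0], [611.0, -144.0, 60.0], [605.0, -154.0, 61.0], [601.0, -148.0, 61.0], [612.0, -150.0, 61.0], [597.0, -170.0, 61.0], [619.0, -128.0, 61.0], [618.0, -181.0, 61.0], [605.0, -132.0, 61.0], [594.0, -159.0, 61.0], [624.0, -130.0, 61.0], [593.0, -165.0, 61.0], [621.0, -130.0, 62.0], [620.0, -183.0, 62.0], [619.0, -177.0, 62.0], [598.0, -167.0, 62.0], [608.0, -175.0, 62.0], [603.0, -162.0, 62.0], [622.0, -178.0, 62.0], [608.0, -164.0, 62.0], [616.0, -177.0, 62.0], [595.0, -179.0, 63.0], [603.0, -170.0, 63.0], [597.0, -180.0, 63.0], [625.0, -128.0, 64.0], [621.0, -129.0, 64.0], [616.0, -178.0, 66.0], [620.0, -183.0, 68.0], [619.0, -186.0, 73.0], [620.0, -182.0, 75.0], [614.0, -180.0, 84.0], [614.0, -139.0, 87.0], [614.0, -129.0, 88.0], [616.0, -123.0, 89.0], [613.0, -153.0, 89.0], [617.0, -131.0, 89.0], [612.0, -184.0, 89.0], [612.0, -176.0, 91.0]]
```

View pics/s7f.png

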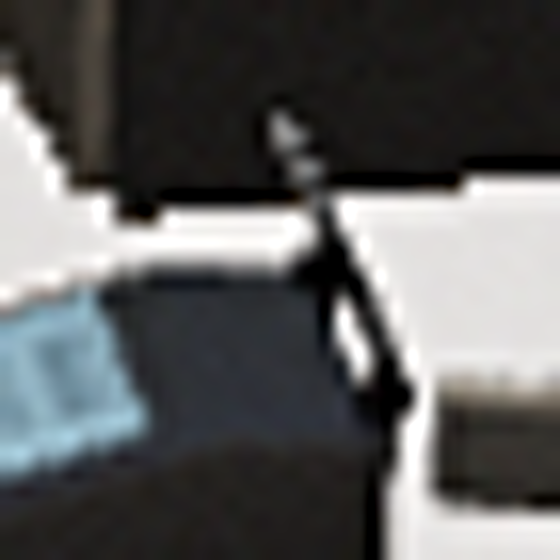

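Emit:
drive_tool([
  [-1, [0, 12, -15], [0, 0, 0]],
  [-1, [0, 11, -20], [0, 0, 0]],
  [-1, [0, 0, -20], [0, 0, 0]],
  [-1, [-5, 0, -20], [0, 0, 0]],
  [-1, [-15, 0, 0], [0, 0, 0]],
  [-1, [-9, 0, 0], [0, 0, 0]],
  [-1, [-1, 0, 0], [0, 0, 0]],
  [-1, [-1, 0, 0], [0, 0, 0]],
])

```text
t: 9.2
tcp_pos: [0.631, -0.152, 0.2594]
eef_rot: [-1.251, -1.145, 1.143]
wrist_force: [0.1, -0.3, -0.1]
opening: -0.0002
```

```bash
python3 look.py side s8 160 250 300 420 6.4
```

```text
(no output)
```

View pics/s8.png

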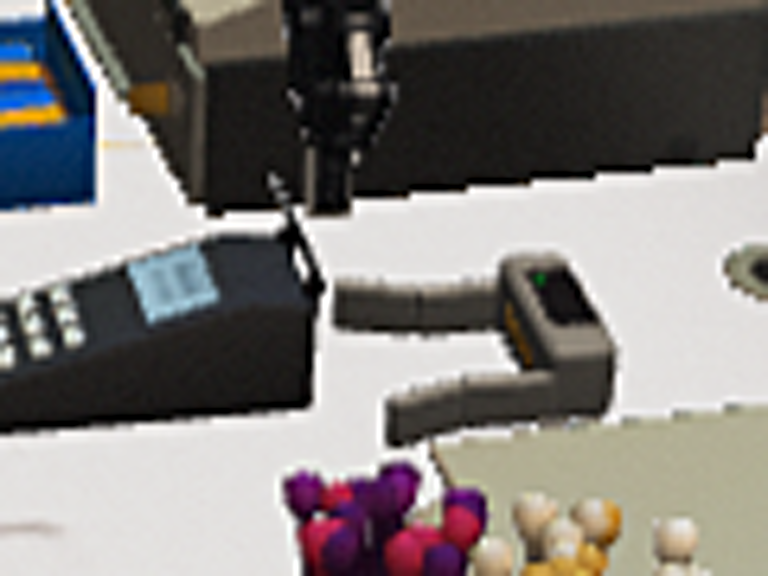

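Emit:
drive_tool([
  [-1, [0, 0, -4], [0, 0, 0]],
  [-1, [-1, 0, 0], [0, 0, 0]],
  [-1, [-1, 0, 0], [0, 0, 0]],
  [-1, [-1, 0, 0], [0, 0, 0]],
  [-1, [-0.8, 0, 0], [0, 0, 0]],
  [-1, [-0.8, 0, 0], [0, 0, 0]],
  [-1, [-0.8, 0, -0.2], [0, 0, 0]],
  [-1, [-0.8, 0, -0.2], [0, 0, 0]],
])

```text
t: 9.92
tcp_pos: [0.6249, -0.1516, 0.2539]
eef_rot: [-1.25, -1.144, 1.144]
wrist_force: [1.6, -0.4, -0.1]
opening: -0.0
```

```bash
python3 look.py side s9 160 250 300 420 6.4
```

```text
(no output)
```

View pics/s9.png

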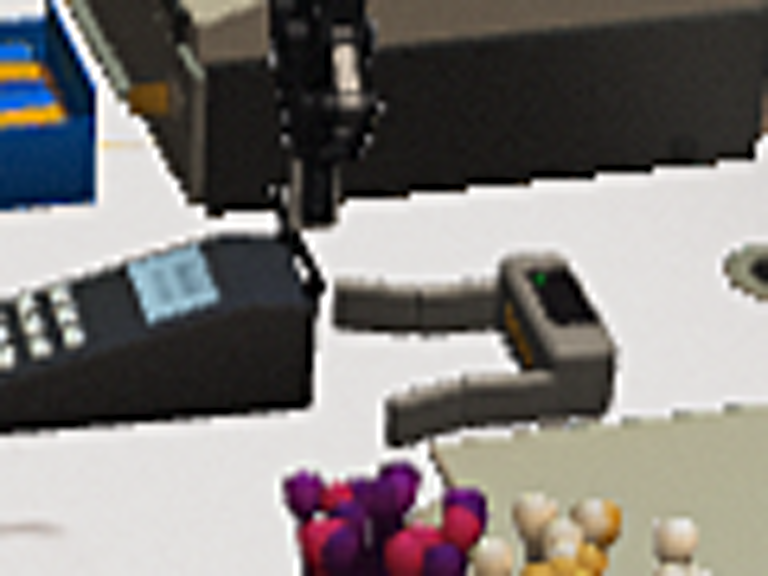

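Emit:
drive_tool([
  [-1, [-0.5, 0, -0.3], [0, 0, 0]],
  [-1, [-0.5, 0, -0.3], [0, 0, 0]],
  [-1, [-0.5, 0, -0.3], [0, 0, 0]],
  [-1, [-0.5, 0, -0.3], [0, 0, 0]],
  [-1, [-0.5, 0, -0.3], [0, 0, 0]],
  [-1, [-0.5, 0, -0.4], [0, 0, 0]],
  [-1, [-0.5, 0, -0.4], [0, 0, 0]],
  [-1, [-0.5, 0, -0.4], [0, 0, 0]],
])

```text
t: 10.63
tcp_pos: [0.6209, -0.1516, 0.2511]
eef_rot: [-1.25, -1.144, 1.144]
wrist_force: [0.5, 1.7, 1.2]
opening: -0.0002
```

Emit:
drive_tool([
  [-1, [-0.5, 0, -0.5], [0, 0, 0]],
  [-1, [-0.5, 0, -0.5], [0, 0, 0]],
  [-1, [-0.5, 0, -0.5], [0, 0, 0]],
  [-1, [-0.4, 0, -0.6], [0, 0, 0]],
  [-1, [-0.4, 0, -0.6], [0, 0, 0]],
  [-1, [-0.4, 0, -0.6], [0, 0, 0]],
  [-1, [-0.4, 0, -0.6], [0, 0, 0]],
  [-1, [-0.4, 0, -0.6], [0, 0, 0]],
])

```text
t: 11.3
tcp_pos: [0.6173, -0.1517, 0.2466]
eef_rot: [-1.25, -1.144, 1.144]
wrist_force: [-0.8, 1.0, 1.4]
opening: 0.0001
```

Emit:
drive_tool([
  [-1, [-0.3, 0, -0.6], [0, 0, 0]],
  [-1, [-0.3, 0, -0.6], [0, 0, 0]],
  [-1, [-0.3, 0, -0.7], [0, 0, 0]],
  [-1, [-0.3, 0, -0.7], [0, 0, 0]],
  [-1, [-0.2, 0, -0.7], [0, 0, 0]],
  [-1, [-0.2, 0, -0.7], [0, 0, 0]],
  [-1, [-0.2, 0, -0.7], [0, 0, 0]],
  [-1, [-0.1, 0, -0.7], [0, 0, 0]],
])

```text
t: 11.97
tcp_pos: [0.6155, -0.1517, 0.2411]
eef_rot: [-1.25, -1.144, 1.144]
wrist_force: [-1.3, -0.1, 1.2]
opening: 0.0
```

```bash
python3 look.py side s10 160 250 300 420 6.4
```

```text
(no output)
```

View pics/s10.png

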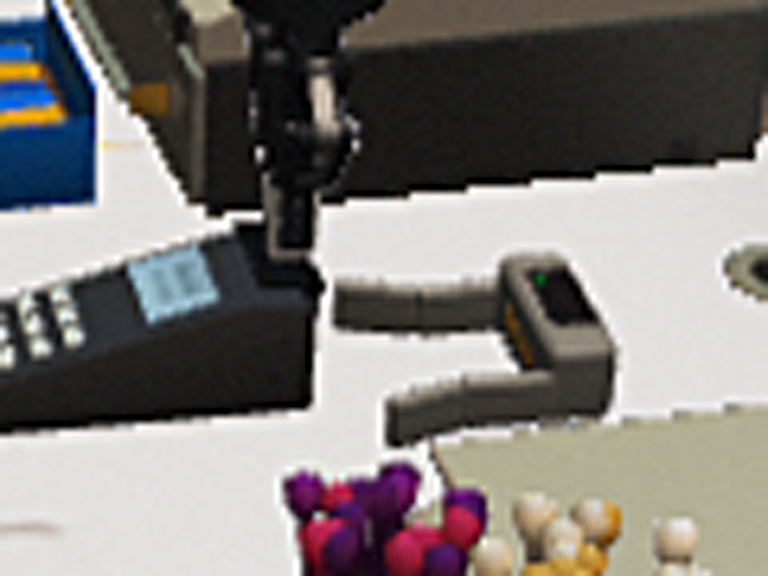

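Nearly flat. Press down further until the force shows it is shut.

Emit:
drive_tool([
  [-1, [-1, 0, -0.6], [0, 0, 0]],
  [-1, [-1, 0, -0.6], [0, 0, 0]],
  [-1, [-1, 0, -0.6], [0, 0, 0]],
  [-1, [0, 0, -0.5], [0, 0, 0]],
  [-1, [0, 0, -0.5], [0, 0, 0]],
  [-1, [0, 0, -0.4], [0, 0, 0]],
  [-1, [0, 0, 0], [0, 0, 0]],
  [-1, [0, 0, 0], [0, 0, 0]],
])

```text
t: 12.68
tcp_pos: [0.613, -0.1518, 0.2395]
eef_rot: [-1.251, -1.146, 1.143]
wrist_force: [-2.6, 2.5, 19.4]
opening: 0.0
```

Emit:
drive_tool([
  [-1, [0, 0, 3], [0, 0, 0]],
  [-1, [0, 0, 10], [0, 0, 0]],
  [1, [0, 0, 30], [0, 0, 1]],
  [1, [-15, 0, 30], [0, 0, 0.5]],
  [1, [-25, 0, 15], [0, 0, 0]],
  [1, [-25, 0, 0], [0, 0, 0]],
  [1, [-5, 0, 0], [0, 0, 0]],
  [1, [0, 0, 0], [0, 0, 0]],
])

```text
t: 13.35
tcp_pos: [0.5413, -0.1518, 0.3269]
eef_rot: [-1.238, -1.164, 1.162]
wrist_force: [0.6, -0.5, -0.2]
opening: 0.0718
```

```bash
python3 look.py side s11 150 270 260 420 4.8;python3 look.py top t11 110 260 270 420 4.8
```

```text
(no output)
```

View pics/s11.png

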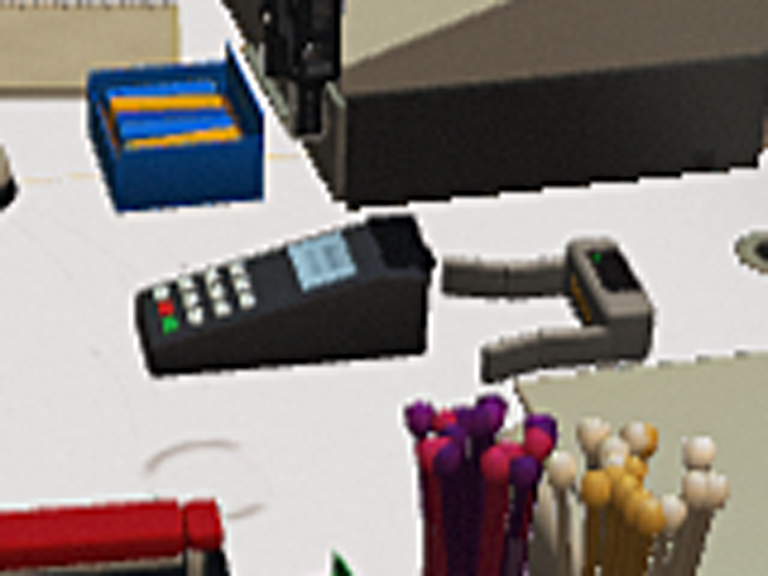

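View pics/t11.png

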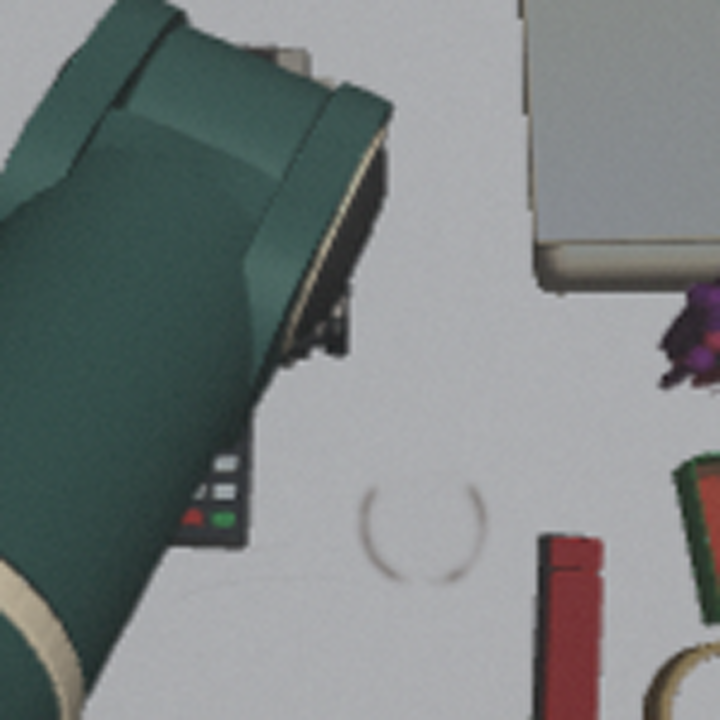

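Emit:
drive_tool([
  [1, [7, 5, -15], [0, 0, 0]],
  [1, [0, 0, -27], [0, 0, 0]],
  [1, [0, 0, -27], [0, 0, 0]],
  [1, [0, 0, -27], [0, 0, 0]],
  [1, [0, 0, -25], [0, 0, 0]],
  [1, [0, 0, -15], [0, 0, 0]],
  [1, [0, 0, -10], [0, 0, 0]],
  [1, [0, 0, 0], [0, 0, 0]],
])

```text
t: 14.12
tcp_pos: [0.5496, -0.1465, 0.1779]
eef_rot: [-1.236, -1.162, 1.165]
wrist_force: [-0.3, 0.3, 0.1]
opening: 0.0851
```

```bash
python3 look.py side s12 150 270 260 420 4.8
```

```text
(no output)
```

View pics/s12.png

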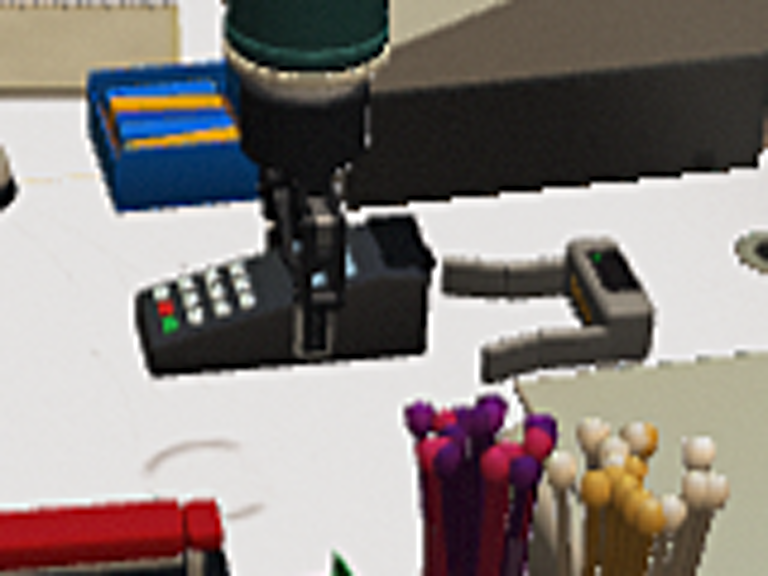

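Straddled without contact; shift right slowly by 24 mm.

Emit:
drive_tool([
  [1, [0, -3, 0], [0, 0, 0]],
  [1, [0, -3, 0], [0, 0, 0]],
  [1, [0, -3, 0], [0, 0, 0]],
  [1, [0, -3, 0], [0, 0, 0]],
  [1, [0, -3, 0], [0, 0, 0]],
  [1, [0, -3, 0], [0, 0, 0]],
  [1, [0, -3, 0], [0, 0, 0]],
  [1, [0, -3, 0], [0, 0, 0]],
])

```text
t: 14.83
tcp_pos: [0.5496, -0.1709, 0.1801]
eef_rot: [-1.238, -1.164, 1.163]
wrist_force: [0.5, 2.5, 2.2]
opening: 0.0854
```

```bash
python3 look.py side s13 150 270 260 420 4.8
```

```text
(no output)
```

View pics/s13.png

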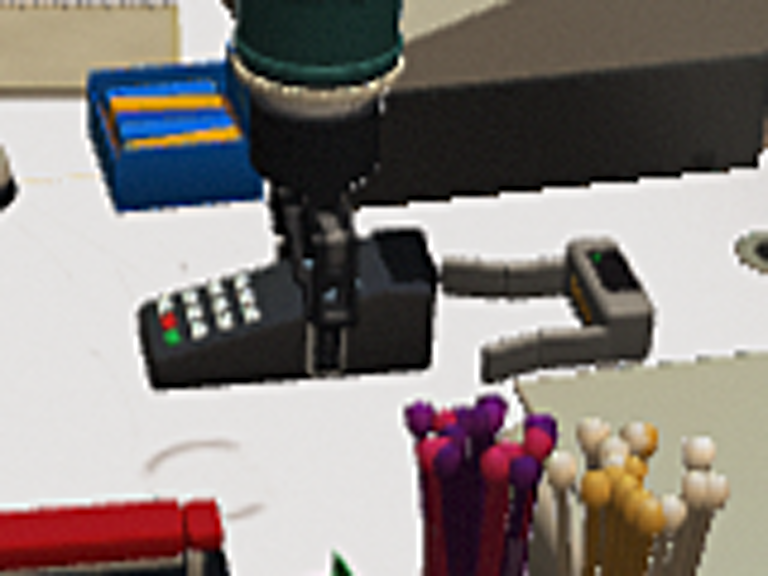

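```bash
python3 - <<'E'
from h import *
g=lambda x,y:(260+x/4.8,150+y/4.8)
P=onplane("side",[g(155,388),g(430,370)],0.0)*1000
print(P.round(1).tolist(), np.degrees(np.arctan2(P[1,1]-P[0,1],P[1,0]-P[0,0])))
P=onplane("side",[g(487,380),g(600,355)],0.0)*1000; print(P.round(1).tolist())
E
```

```text
[[454.4, -187.9, 0.0], [619.2, -203.4, 0.0]] -5.398829184983594
[[649.3, -221.0, 0.0], [725.4, -209.2, 0.0]]
```

Emit:
drive_tool([
  [1, [0, 8, 0], [0, 0, 0]],
  [1, [-15, 1.3, 0], [0, 0, 0]],
  [1, [-22, 1.8, 0], [0, 0, 0]],
  [1, [-22, 1.6, 0], [0, 0, 0]],
  [1, [-22, 1.4, 0], [0, 0, 0]],
  [1, [-22, 1.4, 0], [0, 0, 0]],
  [1, [-22, 1.4, 0], [0, 0, 0]],
  [0, [-5, 0, 0], [0, 0, 0]],
])

```text
t: 15.55
tcp_pos: [0.4165, -0.1532, 0.1798]
eef_rot: [-1.236, -1.161, 1.163]
wrist_force: [0.2, -0.4, 0.3]
opening: 0.076
```

Emit:
drive_tool([
  [0, [0, 0, 0], [0, 0, 0]],
  [0, [0, 0, 0], [0, 0, 0]],
  [0, [0, 0, 0], [0, 0, 0]],
  [0, [0, 0, 0], [0, 0, 0]],
  [0, [0, 0, 0], [0, 0, 0]],
  [0, [0, 0, 0], [0, 0, 0]],
  [0, [0, 0, 0], [0, 0, 0]],
  [0, [0, 0, 0], [0, 0, 0]],
])

```text
t: 16.22
tcp_pos: [0.4196, -0.1538, 0.18]
eef_rot: [-1.238, -1.163, 1.164]
wrist_force: [0.4, -1.0, -0.1]
opening: 0.0423
```

```bash
python3 look.py side s14 150 270 260 420 4.8;python3 look.py top t14 110 260 270 420 4.8
```

```text
(no output)
```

View pics/s14.png

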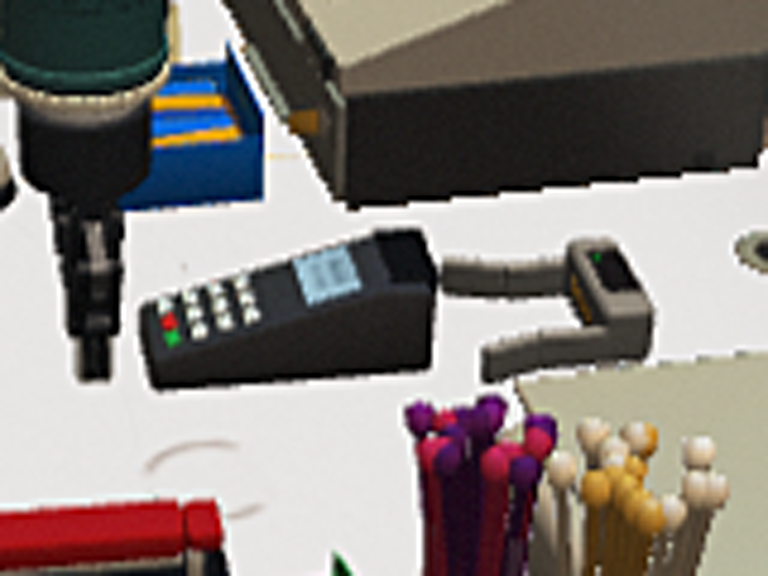

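View pics/t14.png

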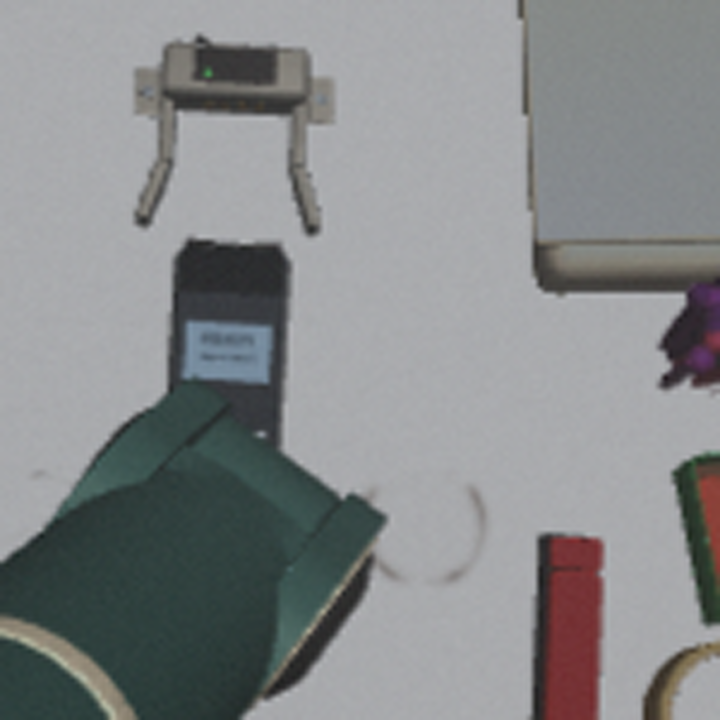

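Emit:
drive_tool([
  [0, [10, -0.6, 0], [0, 0, 0]],
  [0, [8, -0.5, 0], [0, 0, 0]],
  [0, [5, -0.3, 0], [0, 0, 0]],
  [0, [5, -0.3, 0], [0, 0, 0]],
  [0, [5, -0.3, 0], [0, 0, 0]],
  [0, [5, -0.3, 0], [0, 0, 0]],
  [0, [5, -0.3, 0], [0, 0, 0]],
  [0, [5, -0.3, 0], [0, 0, 0]],
])

```text
t: 16.98
tcp_pos: [0.468, -0.1566, 0.18]
eef_rot: [-1.238, -1.163, 1.164]
wrist_force: [-1.3, 0.2, -0.0]
opening: 0.0427
```

Emit:
drive_tool([
  [0, [4, -0.3, 0], [0, 0, 0]],
  [0, [4, -0.2, 0], [0, 0, 0]],
  [0, [4, -0.3, 0], [0, 0, 0]],
  [0, [4, -0.2, 0], [0, 0, 0]],
  [0, [4, -0.3, 0], [0, 0, 0]],
  [0, [4, -0.2, 0], [0, 0, 0]],
  [0, [4, -0.3, 0], [0, 0, 0]],
  [0, [4, -0.2, 0], [0, 0, 0]],
])

```text
t: 17.65
tcp_pos: [0.4999, -0.1587, 0.18]
eef_rot: [-1.238, -1.163, 1.163]
wrist_force: [-1.3, 0.4, -0.8]
opening: 0.0423
```

```bash
python3 look.py top t15 110 260 270 420 4.8
```

```text
(no output)
```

View pics/t15.png

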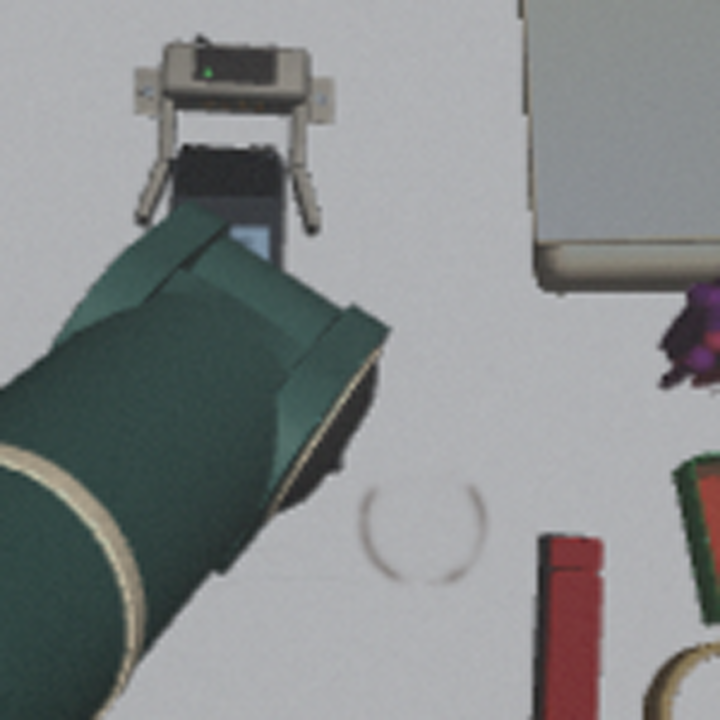

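Entering well centred. Continue ~40 mm, slower at the end.

Emit:
drive_tool([
  [0, [3, -0.2, 0], [0, 0, 0]],
  [0, [3, -0.2, 0], [0, 0, 0]],
  [0, [3, -0.2, 0], [0, 0, 0]],
  [0, [3, -0.2, 0], [0, 0, 0]],
  [0, [3, -0.2, 0], [0, 0, 0]],
  [0, [3, -0.2, 0], [0, 0, 0]],
  [0, [3, -0.2, 0], [0, 0, 0]],
  [0, [3, -0.2, 0], [0, 0, 0]],
])

```text
t: 18.37
tcp_pos: [0.5238, -0.1603, 0.1801]
eef_rot: [-1.238, -1.163, 1.163]
wrist_force: [-2.8, 0.6, 1.2]
opening: 0.0429
```

Emit:
drive_tool([
  [0, [2, -0.1, 0], [0, 0, 0]],
  [0, [2, -0.1, 0], [0, 0, 0]],
  [0, [2, -0.1, 0], [0, 0, 0]],
  [0, [1.5, -0.1, 0], [0, 0, 0]],
  [0, [1.5, -0.1, 0], [0, 0, 0]],
  [0, [1, -0.1, 0], [0, 0, 0]],
  [0, [1, -0.1, 0], [0, 0, 0]],
  [0, [1, 0, 0], [0, 0, 0]],
])

```text
t: 19.03
tcp_pos: [0.5356, -0.161, 0.18]
eef_rot: [-1.238, -1.163, 1.163]
wrist_force: [-2.9, 0.3, 1.0]
opening: 0.0426
```

Emit:
drive_tool([
  [0, [1, -0.1, 0], [0, 0, 0]],
  [0, [1, 0, 0], [0, 0, 0]],
  [0, [1, -0.1, 0], [0, 0, 0]],
  [0, [1, 0, 0], [0, 0, 0]],
  [0, [0.5, 0, 0], [0, 0, 0]],
  [0, [0.5, 0, 0], [0, 0, 0]],
  [0, [0, 0, 0], [0, 0, 0]],
  [0, [0, 0, 0], [0, 0, 0]],
])

```text
t: 19.7
tcp_pos: [0.5406, -0.1611, 0.1801]
eef_rot: [-1.238, -1.164, 1.163]
wrist_force: [-0.6, -0.7, 0.5]
opening: 0.0429
```

```bash
python3 look.py top t16 110 200 270 380 6; python3 look.py side s16 150 270 260 420 4.8
```

```text
(no output)
```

View pics/t16.png

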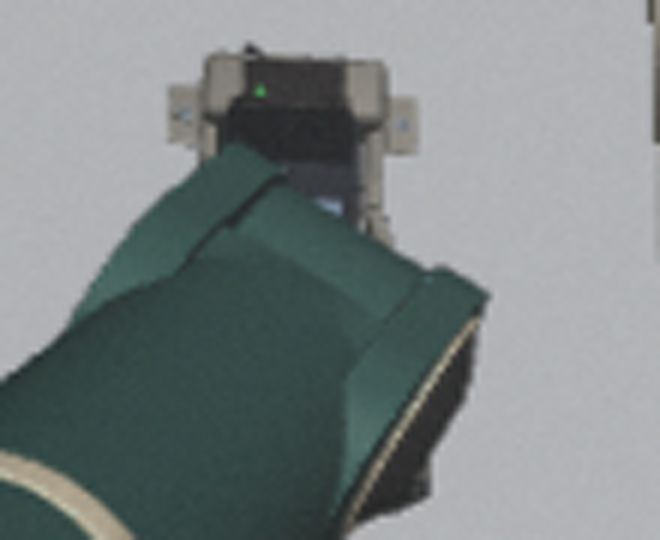

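View pics/s16.png

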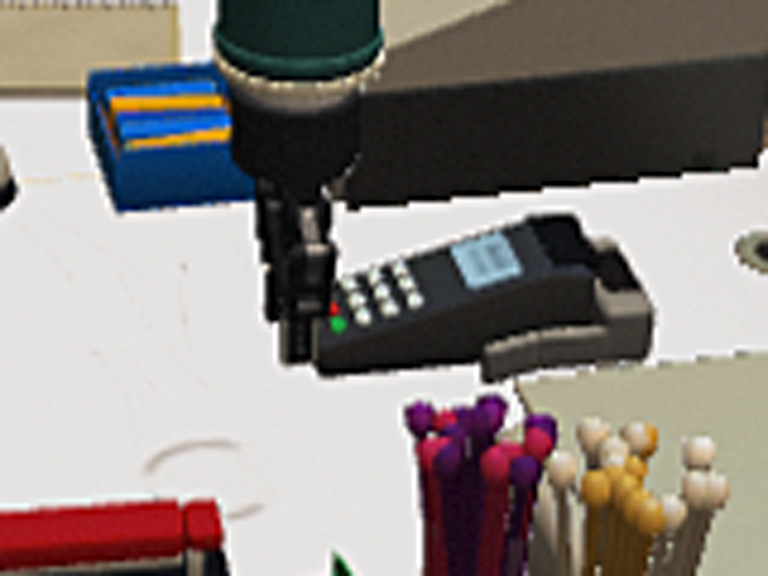

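Emit:
drive_tool([
  [0, [0.5, 0, 0], [0, 0, 0]],
  [0, [0.5, 0, 0], [0, 0, 0]],
  [0, [0.5, -0.1, 0], [0, 0, 0]],
  [0, [0.5, 0, 0], [0, 0, 0]],
  [0, [0.5, 0, 0], [0, 0, 0]],
  [0, [0.5, -0.1, 0], [0, 0, 0]],
  [0, [0.5, 0, 0], [0, 0, 0]],
  [0, [0, 0, 0], [0, 0, 0]],
])

```text
t: 20.47
tcp_pos: [0.5434, -0.1613, 0.1799]
eef_rot: [-1.236, -1.162, 1.164]
wrist_force: [-9.9, 0.9, 6.7]
opening: 0.0423
```

Emit:
drive_tool([
  [0, [0.5, 0, 0], [0, 0, 0]],
  [0, [0.5, 0, 0], [0, 0, 0]],
  [0, [0.5, -0.1, 0], [0, 0, 0]],
  [0, [0, 0, 0], [0, 0, 0]],
  [0, [0, 0, 0], [0, 0, 0]],
  [0, [0, 0, 0], [0, 0, 0]],
  [0, [0, 0, 0], [0, 0, 0]],
  [0, [0, 0, 0], [0, 0, 0]],
])

```text
t: 21.13
tcp_pos: [0.5439, -0.1615, 0.1797]
eef_rot: [-1.234, -1.16, 1.164]
wrist_force: [-17.3, 2.7, 13.5]
opening: 0.0427
```

Emit:
drive_tool([
  [0, [-2, 0.1, 0], [0, 0, 0]],
  [0, [-8, 0.5, 0], [0, 0, 0]],
  [0, [-20, 1, 0], [0, 0, 0]],
  [0, [-30, 1, 10], [0, 0, 0]],
  [0, [-30, 10, 25], [0, 0, 0]],
  [0, [-20, 30, 15], [0, 0, 0]],
  [0, [-10, 38, 0], [0, 0, 0]],
  [0, [0, 35, 0], [0, 0, 0]],
])

```text
t: 21.8
tcp_pos: [0.4233, -0.0451, 0.2309]
eef_rot: [-1.239, -1.163, 1.16]
wrist_force: [2.5, 0.6, -0.7]
opening: 0.043
```

Emit:
drive_tool([
  [0, [0, 35, 10], [0, 0, 0]],
  [0, [0, 35, 10], [0, 0, 0]],
  [0, [0, 35, 10], [0, 0, 0]],
  [0, [0, 35, 10], [0, 0, 0]],
  [0, [0, 35, 0], [0, 0, 0]],
  [0, [0, 35, 0], [0, 0, 0]],
  [0, [0, 0, 0], [0, 0, 0]],
  [0, [0, 0, 0], [0, 0, 0]],
])

```text
t: 22.47
tcp_pos: [0.4252, 0.1658, 0.2701]
eef_rot: [-1.236, -1.167, 1.165]
wrist_force: [-0.1, -1.0, -0.1]
opening: 0.043
```

```bash
python3 look.py top t17 110 220 270 390 6; python3 look.py side s17 150 270 260 420 4.8
```

```text
(no output)
```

View pics/t17.png

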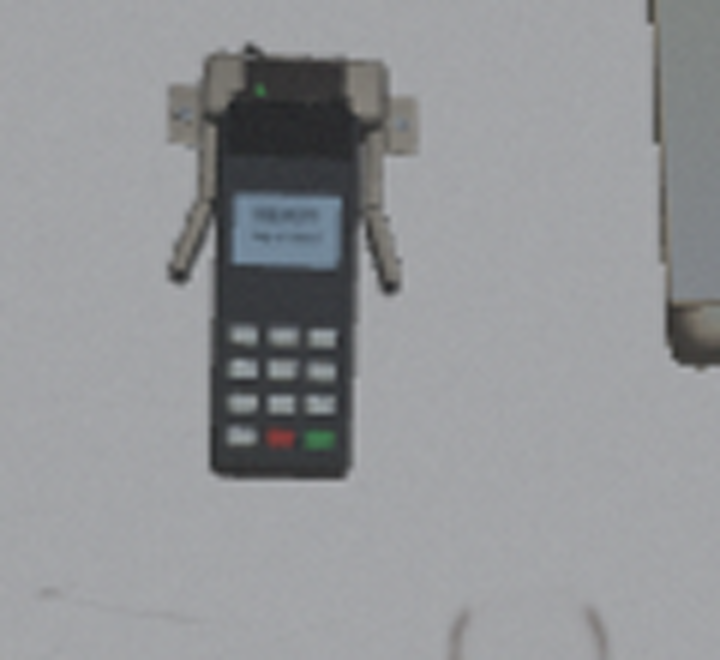

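View pics/s17.png

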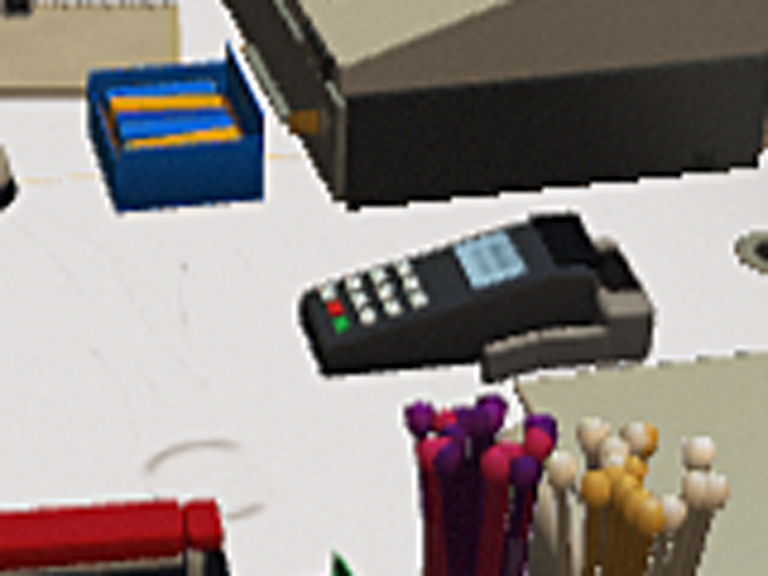

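```bash
python3 - <<'E'
from h import *
a=cv2.imread("pics/t0.png") if 0 else cv2.imread("pics/top0.png"); b=cv2.imread("pics/t17_full.png")
for q in("bell","carton_blue","stapler","stick_cup"): pass
w=pts("top",np.load("t17.npy"))*1000
# profile along dock axis
ax=np.array([np.cos(np.radians(-3.5)),np.sin(np.radians(-3.5))]); n=np.array([-ax[1],ax[0]])
p=w[115:235,285:350].reshape(-1,3); u=(p[:,:2]-[637,-167])@ax; v=(p[:,:2]-[637,-167])@n
for s in range(-92,125,4):
    m=(abs(v)<22)&(u>=s)&(u<s+4)
    if m.any(): print(s,int(m.sum()),np.nanmedian(p[m,2]).round(1),end=" | ")
E
```

```text
-92 21 -0.8 | -88 38 5.3 | -84 25 22.5 | -80 21 26.2 | -76 24 26.2 | -72 20 29.0 | -68 23 28.9 | -64 20 28.9 | -60 24 30.1 | -56 26 34.6 | -52 20 32.8 | -48 22 34.0 | -44 27 36.0 | -40 20 37.9 | -36 24 38.4 | -32 23 38.4 | -28 27 41.1 | -24 18 42.3 | -20 18 40.9 | -16 25 42.0 | -12 19 42.9 | -8 25 44.9 | -4 18 45.1 | 0 26 46.6 | 4 21 48.3 | 8 22 50.3 | 12 20 50.3 | 16 27 52.2 | 20 19 53.0 | 24 28 53.9 | 28 22 55.6 | 32 24 56.6 | 36 24 57.5 | 40 22 58.0 | 44 25 57.9 | 48 18 60.4 | 52 23 61.2 | 56 28 61.4 | 60 21 64.3 | 64 18 66.0 | 68 19 64.6 | 72 22 64.6 | 76 20 66.1 | 80 22 64.7 | 84 20 64.7 | 88 1 60.4 | 92 1 41.6 | 96 16 40.6 | 100 17 41.0 | 104 25 39.9 | 108 20 41.1 | 112 14 38.8 | 116 8 36.8 |
```

```bash
python3 - <<'E'
from h import *
b=cv2.imread("pics/s17_full.png"); a=cv2.imread("pics/side0.png")
d=cv2.absdiff(a,b).max(2)
for q,(l,t,r,bt) in dict(bell=(242,178,264,197),carton=(277,159,316,194),stapler=(257,255,308,277),cup=(346,229,376,285)).items(): print(q,(d[t:bt,l:r]>40).mean().round(3))
workorder.finish_job(); print(arm.get_obs()["t"])
E
```

```text
bell 0.0
carton 0.0
stapler 0.0
cup 0.045
the job is handed in; nothing more can be done
the job is handed in; nothing more can be done
```

I stood the terminal up, shut its paper flap and pushed it paper end first into the dock. I handed the job in at about 22.5 s, with the arm clear of everything.

**What I did**
- **Standing it up:** my first push only slid the terminal about 20 mm to the left. I then pushed along an up-and-left arc, and it tipped onto its feet.
- **Flap:** I swung it shut slowly, then pressed it down with about 19 N.
- **Docking:** I slid the terminal about 15 mm right to line it up, then pushed it in with two fingers on the keypad end. At about 17 N it had stopped moving.

**Last checks**
- **Flap:** the depth image shows it flush, at about 65 mm (66 mm expected).
- **Docked position:** the top picture shows no gap at the back stop. The keypad end is about 86 mm from my estimate of the home point, against 85 mm expected. That estimate is good to only a few millimetres.
- **Other objects:** the side picture shows no change at the bell, carton or stapler. In the cup's area about 4.5% of pixels changed. I took this to be the terminal having moved away behind the sticks, because the arm never went near the cup, but I did not check it further.

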